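# Stand the table things on their coasters in order of height

### The job

Take the lidded salt pot, the yoghurt pot, the spice jar and the pepper mill that stand at the front of the worktop, and stand them on the four round coasters of the dark wooden board in order of height, one on each coaster: the tallest on the coaster at the end where the coffee pot stands beside the board, the shortest at the end by the spotted mug. Set each upright and well centred on its coaster and let go, without knocking anything over or shifting that coffee pot and mug; the things along the back wall are not part of the job.

Things in the scene. Friction and masses are not known exactly. Their poses are not given: they have to be found in the camera images.
- salt_pot: round white ceramic salt pot with a flat pale wooden lid and a small knob (lid fixed on), 50 mm tall, the shortest of the four. The ceramic body is 56 mm across from 6 to 34 mm up, the lid rim 58 mm across at 34 to 39 mm. 0.15 kg nominal. Origin at the centre of its underside, z up. It starts upright at the front of the worktop, before the board
- yoghurt_pot: printed plastic yoghurt pot with a foil lid (fixed on), slightly tapering, 71 mm tall, up to 70 mm across just below the top, narrower towards the foot; closed and solid. 0.13 kg nominal. Origin at the centre of its underside, z up. It starts upright at the front of the worktop, before the board
- spice_jar: round glass spice jar with a red screw cap (fixed on), 106 mm tall, (the similar jars against the back wall are not meant), body 42 mm across, cap 45 mm across from 85 mm up to the top. 0.11 kg nominal. Origin at the centre of its underside, z up. It starts upright at the front of the worktop, before the board
- pepper_mill: turned dark wooden pepper mill, 170 mm tall, the tallest of the four; up to 58 mm across below 122 mm, a round head up to 49 mm across from 123 to 159 mm, and a 12 mm metal nut on top. 0.18 kg. Head fixed. (Not the mill at the back wall.) Origin at the centre of its underside, z up. It starts upright at the front of the worktop, before the board
- coaster_1: round flat grey felt rigid coaster, 82 mm across and 4 mm thick, fixed, lying on a dark wooden board (100 x 390 mm, 12 mm thick) on the worktop. Origin at the centre of its underside, 4 mm below its top face, which is 16 mm above the worktop. Coaster 1 is at the robot's right (-y) end of the row and 4 at the left (+y) end, 95 mm apart centre to centre; its y axis runs along the row from 1 to 4
- coaster_2: round flat grey felt rigid coaster, 82 mm across and 4 mm thick, fixed, lying on a dark wooden board (100 x 390 mm, 12 mm thick) on the worktop. Origin at the centre of its underside, 4 mm below its top face, which is 16 mm above the worktop. Coaster 1 is at the robot's right (-y) end of the row and 4 at the left (+y) end, 95 mm apart centre to centre; its y axis runs along the row from 1 to 4
- coaster_3: round flat grey felt rigid coaster, 82 mm across and 4 mm thick, fixed, lying on a dark wooden board (100 x 390 mm, 12 mm thick) on the worktop. Origin at the centre of its underside, 4 mm below its top face, which is 16 mm above the worktop. Coaster 1 is at the robot's right (-y) end of the row and 4 at the left (+y) end, 95 mm apart centre to centre; its y axis runs along the row from 1 to 4
- coaster_4: round flat grey felt rigid coaster, 82 mm across and 4 mm thick, fixed, lying on a dark wooden board (100 x 390 mm, 12 mm thick) on the worktop. Origin at the centre of its underside, 4 mm below its top face, which is 16 mm above the worktop. Coaster 1 is at the robot's right (-y) end of the row and 4 at the left (+y) end, 95 mm apart centre to centre; its y axis runs along the row from 1 to 4
- moka_pot: aluminium stove-top coffee pot, 174 mm tall, 98 mm across its foot, standing on the worktop just past one end of the board (which end varies; not the similar pot against the back wall), its black handle away from the robot. Origin at its underside, not exactly at its centre (18 mm off). It marks the end where the tallest thing goes; leave it alone
- mug: white spotted mug, 91 mm tall, 82 mm across, standing on the worktop just past the other end of the board, its handle away from the robot. Origin at its underside, not exactly at its centre (17 mm off). It marks the end where the shortest thing goes; leave it alone

How it is judged (in metres and radians):
At the end, for the whole second after the job is handed in: Each of the four stands upright (within 0.1 rad) and at rest on its own coaster, its centre within 15 mm of the coaster's centre, in order of height from the salt pot at the mug's end to the pepper mill at the coffee pot's end; all released (((y of moka_pot in the frame of coaster_1 above 0 m and horizontal distance between salt_pot and coaster_1 below 0.015 m and horizontal distance between yoghurt_pot and coaster_2 below 0.015 m and horizontal distance between spice_jar and coaster_3 below 0.015 m and horizontal distance between pepper_mill and coaster_4 below 0.015 m) or (y of moka_pot in the frame of coaster_1 below 0 m and horizontal distance between salt_pot and coaster_4 below 0.015 m and horizontal distance between yoghurt_pot and coaster_3 below 0.015 m and horizontal distance between spice_jar and coaster_2 below 0.015 m and horizontal distance between pepper_mill and coaster_1 below 0.015 m)) and angle between each of salt_pot, yoghurt_pot, spice_jar, pepper_mill's own z axis and vertical below 0.1 rad and height (world z) of salt_pot between 0.01 and 0.024 m and linear speed of each of salt_pot, yoghurt_pot, spice_jar, pepper_mill below 0.03 m/s and angular speed of each of salt_pot, yoghurt_pot, spice_jar, pepper_mill below 0.6 rad/s and height (world z) of yoghurt_pot between 0.01 and 0.024 m and height (world z) of spice_jar between 0.01 and 0.024 m and height (world z) of pepper_mill between 0.01 and 0.024 m); the robot touches nothing.
It fails at once if the coffee pot or the mug is moved more than 20 mm or tipped (distance of any of moka_pot, mug from where it was at the start of the episode above 0.02 m or angle between any of moka_pot, mug's own z axis and vertical above 0.3 rad).
It fails at once if one of the four things is knocked over (angle between any of salt_pot, yoghurt_pot, spice_jar, pepper_mill's own z axis and vertical above 0.8 rad).
It also fails if it takes over 93 s, if anything falls off the work surface, if the arm or the gripper's body presses on something with over 40 N, if the wrist force passes 120 N, or if a joint passes its speed limit or range.

### The arm

A 7-joint arm with a two-finger parallel gripper is mounted at the origin on a cart in front of the work surface, level with it; the furniture and walls round the work are solid. World frame = base frame: x ahead of the robot, y to its left, z up, the work surface at z = 0. Lengths are in m, angles in degrees, forces in N, time in s.
With the tool pointing down it reaches from about 0.35 to 0.9 m from the base axis. Payload 7.2 kg.
Tool frame: the origin (TCP) lies at the very end of the fingers, on their centre line; the grasp point (between the pads) lies 19 mm behind it (r.tcp_to_grasp is the distance from the TCP to the grasp point, in m); z points along the fingers, y is the line along which they close (so a half turn about z gives the same grasp; the last joint's range is limited). The gripper opens to 88 mm and grips with 3 to 60 N. Pads are 20 mm wide; open, the fingers measure 115 mm over their backs; the gripper's body (75 mm by 178 mm) begins 61 mm behind the grasp point.
Start: joints at [69.431, 23.554, -0.728, 91.456, 0.321, 64.991, -4.71], TCP at [0.179, -0.599, 0.223] pointing down, gripper open.
Joint ranges: [-169.25, 169.25], [-16.82, 113.86], [-84.01, 82.57], [7.8, 145.47], [-59.2, 239.2], [7.22, 106.19], [-163.78, 163.78]. Speed limits (degrees/s): [136.94, 136.94, 172.46, 172.46, 180, 180, 180].

### API

Orientations are given as a 3x3 rotation matrix whose columns are the frame's x, y, z axes.
In Python, from plant import r gives the robot as it stands.
- The arm moves only by the shell command python3 -m jog 'ROWS' [FORCE]. ROWS is one flat JSON list of numbers that holds 1 to 12 rows one after another, with no inner brackets; each row has 7 numbers: dx, dy, dz in cm, then a rotation vector rx, ry, rz in degrees, then the finger opening in m; each row shifts and turns the commanded pose from where the row before left it, along the tool's axes as they then stand; what a row does not reach is not made up. A row lasts 1/10 s, in which the tool goes at most 0.05 m and 8.59 degrees, less where a joint would pass 70% of its speed; a pose out of reach is approached as far as the arm can. The fingers move at their own pace and stop on an object; FORCE is the grip in N (left out, the last holds). Time passes only in rows, so rows that do not move let the fingers close. It prints the time, the measured TCP pose, the force, the opening and the grip force at its end. Input that does not fit is refused with a message, and nothing moves.
- r.observe(): the state, without advancing time (a new reading comes with each control period).
- r.grab_frame(name): name is "side" or "top" or "wrist"; returns (picture, depth): 420x560x3 uint8, blue, green, red; 420x560 float32, m along the optical axis (not along the pixel's ray), 0 where there is no reading.
- r.camera_info(name): a dict with "camera_matrix" (3x3 intrinsics, pixels), "position" and "attitude" of the camera in the world; the wrist camera has in their place "hand_eye" (4x4, takes a point from camera to tool coordinates, whose origin is the TCP and whose axes are the flange's). Camera axes: x right, y up, looking along -z (the intrinsics and any distortion apply to the point x, -y, -z); pixel columns grow to the right and rows downward; lengths in m; the calibration is good to about 2 mm. A picture is of the moment at which its call begins: read the wrist's pose just before it. camera_info takes no time and is no camera call.
- r.finish_job(): hands the job in; it is judged then, once.
The state is a dict: "time_s": time; "qpos": joint angles; "dq": joint speeds; "effort": joint torques, N m; "position": TCP position; "orientation": TCP orientation; "force": force on the tool from outside, world axes, zero at the start; "moment": the same for the moment, N m; "grip_width": finger opening in m; "grasp_force": force on a finger pad.
Only numpy, scipy, OpenCV 4.12 (cv2) and the standard library are available. Lean on these libraries where they do the work, as an engineer would, in place of code of your own. Each camera call takes 0.05 s, during which the arm holds its last target. There are 200 camera calls.

## Working session

There is one attempt and no reset: what is moved stays moved. The work goes in short steps, Python scripts to look and compute and a shell command to move; the robot and the scene stay as the last step left them, time stands still between calls to the robot, and variables do not carry over. Pictures are saved under pics/ and viewed, at most 14 in all, crops included, and the job is handed in when it is done.

```bash
ls; mkdir -p pics; python3 - <<'E'
from plant import r
import cv2,numpy as np
np.set_printoptions(precision=4,suppress=True)
o=r.observe();print(o['time_s'],o['position'],o['orientation'])
for n in ['top','side']:
    p,d=r.grab_frame(n);cv2.imwrite(f'pics/{n}0.png',p);np.savez(f'pics/{n}0.npz',p=p,d=d)
    print(n,r.camera_info(n))
print(r.camera_info('wrist'))
E
```

```text
pics
0.0 [ 0.179  -0.5983  0.2218] [[ 0.958   0.2867 -0.0006]
 [ 0.2867 -0.958   0.0015]
 [-0.0001 -0.0016 -1.    ]]
top {'camera_matrix': array([[518.6563,   0.    , 280.7708],
       [  0.    , 518.6563, 213.3801],
       [  0.    ,   0.    ,   1.    ]]), 'position': array([0.4223, 0.0831, 1.2473]), 'attitude': array([[-0.0082,  0.9959, -0.0904],
       [-0.9999, -0.0094, -0.0135],
       [-0.0143,  0.0902,  0.9958]])}
side {'camera_matrix': array([[533.1001,   0.    , 272.4615],
       [  0.    , 533.1001, 201.8153],
       [  0.    ,   0.    ,   1.    ]]), 'position': array([ 0.4875, -0.8883,  0.4868]), 'attitude': array([[ 0.998 ,  0.036 , -0.0526],
       [-0.0627,  0.4011, -0.9139],
       [-0.0118,  0.9153,  0.4025]])}
{'camera_matrix': array([[333.5943,   0.    , 280.3552],
       [  0.    , 333.5943, 213.5909],
       [  0.    ,   0.    ,   1.    ]]), 'hand_eye': array([[ 0.0005,  0.9693,  0.246 ,  0.0661],
       [ 1.    , -0.0005,  0.0001, -0.0004],
       [ 0.0003,  0.246 , -0.9693, -0.1629],
       [ 0.    ,  0.    ,  0.    ,  1.    ]])}
```

View pics/top0.png

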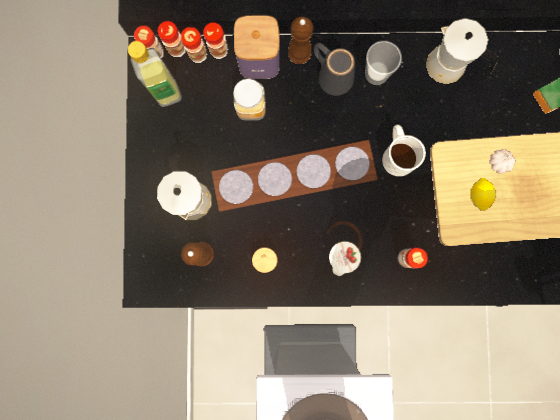

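View pics/side0.png

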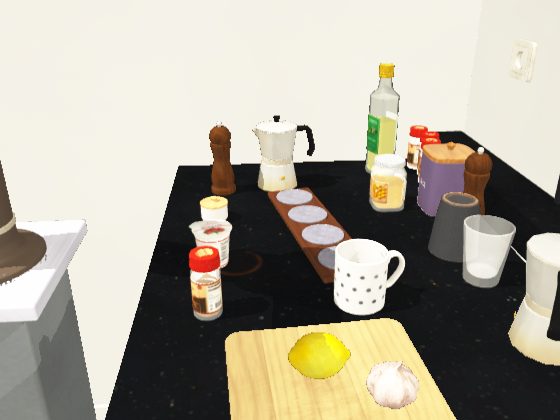

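The top view shows the coasters from (235,187) to (352,163), with the coffee pot at the +y end, so the mill goes on coaster 4 and the salt pot on coaster 1. Mill nut is at (192,253), salt pot (264,260), yoghurt pot (345,257), spice jar (413,259). The side view shows all four standing upright.

```bash
cat > h.py <<'E'
import numpy as np,cv2
from plant import r
np.set_printoptions(precision=4,suppress=True)
def cloud(n,d,pose=None):
    c=r.camera_info(n);K=c['camera_matrix']
    v,u=np.indices(d.shape)
    P=np.stack([(u-K[0,2])/K[0,0]*d,-(v-K[1,2])/K[1,1]*d,-d],-1)
    if n=='wrist':
        H=c['hand_eye'];P=P@H[:3,:3].T+H[:3,3];R,t=pose
    else: R,t=c['attitude'],c['position']
    return P@np.asarray(R).T+np.asarray(t)
def ray(n,u,v,z):
    c=r.camera_info(n);K=c['camera_matrix'];R=c['attitude'];t=c['position']
    d=R@np.array([(u-K[0,2])/K[0,0],-(v-K[1,2])/K[1,1],-1]);return t+d*(z-t[2])/d[2]
def circ(x,y):
    A=np.c_[x,y,np.ones_like(x)];s=np.linalg.lstsq(A,-(x*x+y*y),rcond=None)[0]
    return -s[0]/2,-s[1]/2,np.sqrt(s[0]**2/4+s[1]**2/4-s[2])
E
python3 - <<'E'
from h import *
z=np.load('pics/top0.npz');p,d=z['p'],z['d'];W=cloud('top',d)
hsv=cv2.cvtColor(p,cv2.COLOR_BGR2HSV)
print('table z',np.median(W[275:300,210:330,2]))
def obj(name,u,v,lo,hi,zt,w=26):
    m=np.zeros(d.shape,np.uint8);m[v-w:v+w,u-w:u+w]=((W[...,2]>lo)&(W[...,2]<hi)&(d>0))[v-w:v+w,u-w:u+w]
    Q=W[m>0];(cx,cy),rad=cv2.minEnclosingCircle(Q[:,:2].astype(np.float32))
    print(name,len(Q),'mean',Q.mean(0),'enc',cx,cy,rad, 'mid',(Q.min(0)+Q.max(0))/2,'ext',np.ptp(Q,axis=0))
obj('mill head',192,253,.13,.165,.15);obj('mill nut',192,253,.163,.18,.17)
obj('salt',264,260,.03,.06,.04);obj('yog',345,257,.06,.08,.07);obj('jar',413,259,.095,.12,.106)
obj('moka all',185,195,.02,.2,0,34);obj('mug',403,155,.02,.1,0,34)
# coasters: bluish grey on brown
C=[]
for u,v in [(352,163),(313,171),(275,179),(235,187)]:
    m=np.zeros(d.shape,np.uint8);s=np.s_[v-22:v+22,u-22:u+22]
    b=p.astype(int);mm=((b[...,0]>100)&(b[...,2]>90)).astype(np.uint8);m[s]=mm[s]
    c=max(cv2.findContours(m,0,1)[0],key=cv2.contourArea)[:,0]
    (eu,ev),ax,_=cv2.fitEllipse(c);X=ray('top',eu,ev,.016);C.append(X[:2]);print('coaster',eu,ev,ax,X,'depthz',np.median(W[v-5:v+5,u-5:u+5,2]))
C=np.array(C);print(np.linalg.norm(np.diff(C,axis=0),axis=1))
dirn=C[3]-C[0];dirn/=np.linalg.norm(dirn);print('dir',dirn,[C.mean(0)+dirn*.095*k for k in(-1.5,-.5,.5,1.5)])
# side view cross-check
z=np.load('pics/side0.npz');W2=cloud('side',z['d'])
for n,u,v,lo,hi in [('mill head',220,135,.125,.16),('jar cap',205,258,.085,.112),('yog',212,230,.06,.08),('salt',214,205,.03,.06)]:
    s=np.s_[max(0,v-30):v+30,u-25:u+25];Q=W2[s].reshape(-1,3);Q=Q[(Q[:,2]>lo)&(Q[:,2]<hi)&(Q[:,0]<.45)]
    print(n,len(Q),'mid',(Q.min(0)+Q.max(0))/2,'min',Q.min(0),'max',Q.max(0))
E
```

```text
table z -0.00010173471672469958
mill head 409 mean [0.4386 0.286  0.1514] enc 0.43855589628219604 0.28868821263313293 0.025008823722600937 mid [0.4386 0.2879 0.1486] ext [0.0491 0.0472 0.0311]
mill nut 27 mean [0.4383 0.2875 0.1691] enc 0.4397628605365753 0.29162296652793884 0.009321101009845734 mid [0.4382 0.2916 0.1692] ext [0.0104 0.0182 0.0111]
salt 481 mean [0.4239 0.1395 0.0406] enc 0.42376089096069336 0.1397552341222763 0.02881510928273201 mid [0.4236 0.1394 0.0438] ext [0.0557 0.056  0.0203]
yog 814 mean [ 0.4269 -0.0426  0.0697] enc 0.4249792695045471 -0.04197196662425995 0.039656512439250946 mid [ 0.4256 -0.0439  0.0683] ext [0.0744 0.0698 0.0134]
jar 332 mean [ 0.4258 -0.1965  0.1055] enc 0.42612123489379883 -0.19795085489749908 0.022512255236506462 mid [ 0.4264 -0.197   0.104 ] ext [0.0417 0.0429 0.0158]
moka all 1980 mean [0.5687 0.3118 0.1355] enc 0.5815713405609131 0.3168962001800537 0.07108025997877121 mid [0.5816 0.3169 0.0991] ext [0.1391 0.0941 0.158 ]
mug 1464 mean [ 0.6682 -0.1937  0.0479] enc 0.6621748805046082 -0.21890899538993835 0.08780085295438766 mid [ 0.66
[... 422 characters left out ...]
16 ] depthz 0.016488951246298567
coaster 235.6228485107422 186.48526000976562 (33.08694076538086, 33.73305892944336) [0.5998 0.2075 0.016 ] depthz 0.016128750452136464
[0.0944 0.0951 0.0949]
dir [-0.1911  0.9816] [array([ 0.6541, -0.0721]), array([0.636 , 0.0211]), array([0.6178, 0.1144]), array([0.5996, 0.2076])]
mill head 676 mid [0.4084 0.3737 0.1425] min [0.3669 0.259  0.125 ] max [0.45   0.4883 0.16  ]
jar cap 724 mid [ 0.4253 -0.2024  0.0981] min [ 0.4031 -0.2266  0.085 ] max [ 0.4475 -0.1781  0.1111]
yog 652 mid [ 0.419  -0.048   0.0676] min [ 0.3881 -0.0841  0.0602] max [ 0.4499 -0.0119  0.075 ]
salt 511 mid [0.4225 0.1975 0.0419] min [0.3951 0.1048 0.03  ] max [0.4499 0.2903 0.0538]
```

Units first: shifts go in cm. So -0.01 m is -1.

```bash
python3 - <<'E'
from h import *
z=np.load('pics/top0.npz');W=cloud('top',z['d'])
Q=W[230:285,318:372].reshape(-1,3);Q=Q[(Q[:,2]>.055)&(Q[:,2]<.085)]
e=Q[:,:2]-[.4275,-.043];R=np.hypot(*e.T);a=np.degrees(np.arctan2(e[:,1],e[:,0]))%360
for k in range(0,360,20):
    s=(a>=k)&(a<k+20);print(k,R[s].max().round(4),end=' | ')
E
python3 -m jog '[0, 0, -1, 0, 0, -8.43, 0.088, 0, 0, -1, 0, 0, -8.43, 0.088, 0, 0, -1, 0, 0, -8.43, 0.088, 0, 0, -1, 0, 0, -8.43, 0.088, 0, 0, -1, 0, 0, -8.43, 0.088, 0, 0, -1, 0, 0, -8.43, 0.088, 0, 0, -1, 0, 0, -8.43, 0.088, 0, 0, -1, 0, 0, -8.43, 0.088, 0, 0, -1, 0, 0, -8.43, 0.088, 0, 0, -1, 0, 0, -8.43, 0.088]' 20
python3 -c "
from h import *
o=r.observe();print(o['position'],o['orientation'],o['qpos'])"
```

```text
0 0.0363 | 20 0.0355 | 40 0.0358 | 60 0.0351 | 80 0.0344 | 100 0.034 | 120 0.0407 | 140 0.0423 | 160 0.0415 | 180 0.034 | 200 0.0344 | 220 0.035 | 240 0.0357 | 260 0.0358 | 280 0.0366 | 300 0.0368 | 320 0.0368 | 340 0.0365 | time_s: 1.1
position: [0.1791, -0.5985, 0.3226]
orientation: [[-0.196, 0.981, -0.0], [0.981, 0.196, 0.001], [0.001, -0.0, -1.0]]
force: [0.4, 0.1, 0.7]
grip_width: 0.0875
grasp_force: 0.0
[ 0.1791 -0.5985  0.3226] [[-0.196   0.9806 -0.0003]
 [ 0.9806  0.196   0.0009]
 [ 0.0009 -0.0001 -1.    ]] [ 80.7159  21.0843 -16.5508  82.3307   6.0184  77.5052  75.2111]
```

```bash
cat > go.py <<'E'
import sys
from h import *
o=r.observe();R=np.array(o['orientation']);D=np.array([float(a) for a in sys.argv[1:4]])-o['position']
print('t',o['time_s'],'pos',np.array(o['position']),'tool delta',R.T@D,'yaw y',np.degrees(np.arctan2(R[1,1],R[0,1])),'q',np.array(o['qpos']).round(1))
E
python3 -m jog '[2.88, 2.68, 0, 0, 0, 0, 0.088, 2.88, 2.68, 0, 0, 0, 0, 0.088, 2.88, 2.68, 0, 0, 0, 0, 0.088, 2.88, 2.68, 0, 0, 0, 0, 0.088, 2.88, 2.68, 0, 0, 0, 0, 0.088, 2.88, 2.68, 0, 0, 0, 0, 0.088, 2.88, 2.68, 0, 0, 0, 0, 0.088, 2.88, 2.68, 0, 0, 0, 0, 0.088, 2.88, 2.68, 0, 0, 0, 0, 0.088, 2.88, 2.68, 0, 0, 0, 0, 0.088, 2.88, 2.68, 0, 0, 0, 0, 0.088, 2.88, 2.68, 0, 0, 0, 0, 0.088]'
python3 go.py .426 -.197 .042
python3 - <<'E'
from h import *
o=r.observe();p,d=r.grab_frame('wrist');cv2.imwrite('pics/w0.png',p)
W=cloud('wrist',d,(o['orientation'],o['position']))
m=(W[...,2]>.098)&(W[...,2]<.112)&(abs(W[...,0]-.426)<.05)&(abs(W[...,1]+.197)<.05)&(d>0)
Q=W[m];print(len(Q),(Q.min(0)+Q.max(0))/2,np.ptp(Q,axis=0))
E
```

```text
time_s: 2.3
position: [0.4296, -0.1968, 0.3226]
orientation: [[-0.19, 0.982, -0.0], [0.982, 0.19, -0.0], [-0.0, -0.0, -1.0]]
force: [0.1, -1.2, 0.5]
grip_width: 0.0877
grasp_force: 0.0
t 2.3 pos [ 0.4296 -0.1968  0.3226] tool delta [ 0.0006 -0.0034  0.2806] yaw y 10.948455954639577 q [ 51.3   6.7 -35.4 101.4   4.1  73.2  25.8]
1135 [ 0.4251 -0.1995  0.1039] [0.0434 0.0428 0.0116]
```

View pics/w0.png

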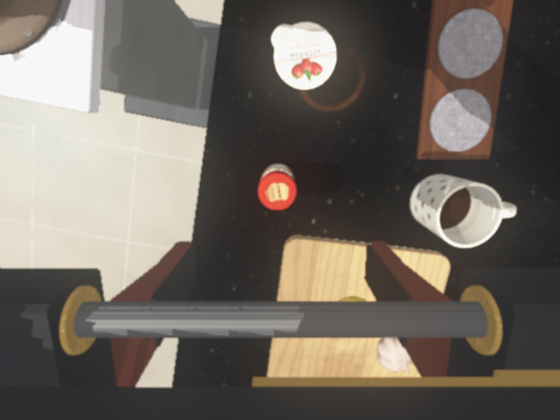

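Wrist view: jar cap at (277,190), yoghurt pot upright with its tab at the upper left, two coasters and the mug to the right. It agrees with the top view within 2.5 mm, so I descend and grip.

```bash
python3 -m jog '[-0.05, -0.4, 3, 0, 0, 0, 0.088, 0, 0, 4, 0, 0, 0, 0.088, 0, 0, 4, 0, 0, 0, 0.088, 0, 0, 4, 0, 0, 0, 0.088, 0, 0, 4, 0, 0, 0, 0.088, 0, 0, 3, 0, 0, 0, 0.088, 0, 0, 3, 0, 0, 0, 0.088, 0, 0, 2, 0, 0, 0, 0.088, 0, 0, 1, 0, 0, 0, 0.088, 0, 0, 0, 0, 0, 0, 0.088]' 20
python3 -m jog '[0, 0, 0, 0, 0, 0, 0.03, 0, 0, 0, 0, 0, 0, 0.03, 0, 0, 0, 0, 0, 0, 0.03, 0, 0, 0, 0, 0, 0, 0.03, 0, 0, 0, 0, 0, 0, 0.03, 0, 0, 0, 0, 0, 0, 0.03, 0, 0, 0, 0, 0, 0, 0.03, 0, 0, 0, 0, 0, 0, 0.03, 0, 0, 0, 0, 0, 0, 0.03, 0, 0, 0, 0, 0, 0, 0.03]' 20
python3 go.py .426 -.197 .2
```

```text
time_s: 3.35
position: [0.4245, -0.1992, 0.0416]
orientation: [[-0.19, 0.982, -0.002], [0.982, 0.19, 0.001], [0.002, -0.002, -1.0]]
force: [-0.1, 0.6, 0.5]
grip_width: 0.0879
grasp_force: 0.0
time_s: 4.35
position: [0.4255, -0.1997, 0.0428]
orientation: [[-0.19, 0.982, 0.0], [0.982, 0.19, -0.0], [-0.0, 0.0, -1.0]]
force: [-2.0, -0.6, 6.6]
grip_width: 0.0443
grasp_force: 20.0
t 4.35 pos [ 0.4255 -0.1997  0.0428] tool delta [ 0.0025  0.0011 -0.1572] yaw y 10.960018212323593 q [ 43.3  26.3 -29.6 120.6  20.8  38.   10.6]
```

```bash
python3 -m jog '[0, 0, -1, 0, 0, 0, 0.03, 0, 0, -2, 0, 0, 0, 0.03, 0, 0, -3, 0, 0, 0, 0.03, 0, 0, -3, 0, 0, 0, 0.03, 0, 0, -3, 0, 0, 0, 0.03, 0, 0, -2, 0, 0, 0, 0.03, 0, 0, -1, 0, 0, 0, 0.03, 0, 0, 0, 0, 0, 0, 0.03]' 
python3 go.py .618 .1145 .061
```

```text
time_s: 5.15
position: [0.4258, -0.1998, 0.1937]
orientation: [[-0.19, 0.982, 0.002], [0.982, 0.19, -0.001], [-0.001, 0.001, -1.0]]
force: [-0.1, 0.4, -2.2]
grip_width: 0.0442
grasp_force: 20.0
t 5.15 pos [ 0.4258 -0.1998  0.1937] tool delta [0.2722 0.2482 0.1326] yaw y 10.951604910306903 q [ 50.1  13.5 -35.5 112.5   9.4  56.7  21.1]
```

Converted, 0.028 m is 2.8, 0.026 m is 2.6.

```bash
python3 -m jog '[1.2, 1.1, 0, 0, 0, 0, 0.03, 2.5, 2.2, 0, 0, 0, 0, 0.03, 2.8, 2.6, 0, 0, 0, 0, 0.03, 2.8, 2.6, 0, 0, 0, 0, 0.03, 2.8, 2.6, 0, 0, 0, 0, 0.03, 2.8, 2.6, 0, 0, 0, 0, 0.03, 2.8, 2.6, 0, 0, 0, 0, 0.03, 2.8, 2.6, 0, 0, 0, 0, 0.03, 2.5, 2.2, 0, 0, 0, 0, 0.03, 2.5, 2.2, 0, 0, 0, 0, 0.03, 1.7, 1.5, 0, 0, 0, 0, 0.03, 0, 0, 0, 0, 0, 0, 0.03]' 
python3 go.py .618 .1145 .061
```

```text
time_s: 6.35
position: [0.6167, 0.1188, 0.1904]
orientation: [[-0.195, 0.981, -0.003], [0.981, 0.195, 0.002], [0.003, -0.002, -1.0]]
force: [-0.2, -0.5, -1.8]
grip_width: 0.044
grasp_force: 20.0
t 6.35 pos [0.6167 0.1188 0.1904] tool delta [-0.0048  0.0007  0.1294] yaw y 11.234879360914567 q [ 11.2  30.5 -38.2  91.1  20.   65.5 -20.3]
```

```bash
python3 -m jog '[0, 0, 2, 0, 0, 0, 0.03, 0, 0, 3, 0, 0, 0, 0.03, 0, 0, 3, 0, 0, 0, 0.03, 0, 0, 2, 0, 0, 0, 0.03, 0, 0, 1, 0, 0, 0, 0.03, 0, 0, 0, 0, 0, 0, 0.03, 0, 0, 0, 0, 0, 0, 0.03]' 
python3 go.py .618 .1145 .060
```

```text
time_s: 7.05
position: [0.6173, 0.1145, 0.083]
orientation: [[-0.19, 0.982, 0.0], [0.982, 0.19, 0.0], [0.0, 0.0, -1.0]]
force: [-0.4, 0.2, -1.0]
grip_width: 0.0439
grasp_force: 20.0
t 7.05 pos [0.6173 0.1145 0.083 ] tool delta [-0.0002  0.0007  0.023 ] yaw y 10.952090837735852 q [  9.4  36.7 -35.1  96.9  25.   54.4 -24.3]
```

Converted, 0.01 m is 1, 0.006 m is 0.6.

```bash
python3 -m jog '[0, 0.05, 1, 0, 0, 0, 0.03, 0, 0, 0.6, 0, 0, 0, 0.03, 0, 0, 0.4, 0, 0, 0, 0.03, 0, 0, 0.2, 0, 0, 0, 0.03, 0, 0, 0.1, 0, 0, 0, 0.03, 0, 0, 0, 0, 0, 0, 0.03]' 
python3 go.py .618 .1145 .060
```

```text
time_s: 7.65
position: [0.6176, 0.1148, 0.0596]
orientation: [[-0.19, 0.982, 0.0], [0.982, 0.19, 0.0], [-0.0, 0.0, -1.0]]
force: [0.4, -0.7, -2.1]
grip_width: 0.0439
grasp_force: 20.0
t 7.65 pos [0.6176 0.1148 0.0596] tool delta [-0.0003  0.0003 -0.0004] yaw y 10.965146568000186 q [  8.8  38.3 -34.3  97.7  26.2  52.2 -25.2]
```

Still about 1 mm above (no contact force); lower a little, then release and retreat.

Converted, 0.001 m is 0.1.

```bash
python3 -m jog '[0, 0, 0.1, 0, 0, 0, 0.03, 0, 0, 0, 0, 0, 0, 0.03, 0, 0, 0, 0, 0, 0, 0.088, 0, 0, 0, 0, 0, 0, 0.088, 0, 0, 0, 0, 0, 0, 0.088, 0, 0, 0, 0, 0, 0, 0.088, 0, 0, 0, 0, 0, 0, 0.088, 0, 0, 0, 0, 0, 0, 0.088, 0, 0, 0, 0, 0, 0, 0.088, 0, 0, 0, 0, 0, 0, 0.088]'
python3 -m jog '[0, 0, -2, 0, 0, 0, 0.088, 0, 0, -3, 0, 0, 0, 0.088, 0, 0, -4, 0, 0, 0, 0.088, 0, 0, -4, 0, 0, 0, 0.088, 0, 0, -3, 0, 0, 0, 0.088, 0, 0, -3, 0, 0, 0, 0.088, 0, 0, -1, 0, 0, 0, 0.088, 0, 0, 0, 0, 0, 0, 0.088]'
python3 go.py .428 -.0435 .04
python3 - <<'E'
from h import *
o=r.observe();p,d=r.grab_frame('wrist')
W=cloud('wrist',d,(o['orientation'],o['position']))
m=(W[...,2]>.108)&(W[...,2]<.128)&(abs(W[...,0]-.618)<.05)&(abs(W[...,1]-.1145)<.05)&(d>0)
Q=W[m];print(len(Q),(Q.min(0)+Q.max(0))/2,Q.max(0),np.ptp(Q,axis=0))
E
```

```text
time_s: 8.65
position: [0.6176, 0.1147, 0.0586]
orientation: [[-0.19, 0.982, 0.0], [0.982, 0.19, -0.0], [-0.0, 0.0, -1.0]]
force: [-0.6, 0.4, -0.6]
grip_width: 0.0878
grasp_force: 0.0
time_s: 9.45
position: [0.6182, 0.115, 0.2599]
orientation: [[-0.19, 0.982, 0.003], [0.982, 0.19, 0.0], [-0.0, 0.003, -1.0]]
force: [-0.5, 0.2, -0.5]
grip_width: 0.0878
grasp_force: 0.0
t 9.45 pos [0.6182 0.115  0.2599] tool delta [-0.1194 -0.2174  0.2194] yaw y 10.957921126065456 q [ 12.1  27.3 -39.3  86.3  17.7  72.7 -18.4]
1832 [0.6173 0.1147 0.1169] [0.6397 0.1369 0.1256] [0.0448 0.0444 0.0174]
```

```bash
python3 -m jog '[-0.94, -1.74, 0, 0, 0, 0, 0.088, -2, -3.6, 0, 0, 0, 0, 0.088, -2, -3.6, 0, 0, 0, 0, 0.088, -2, -3.6, 0, 0, 0, 0, 0.088, -2, -3.6, 0, 0, 0, 0, 0.088, -2, -3.6, 0, 0, 0, 0, 0.088, -1, -2, 0, 0, 0, 0, 0.088, 0, 0, 2, 0, 0, -7.5, 0.088, 0, 0, 3, 0, 0, -7.5, 0.088, 0, 0, 3, 0, 0, 0, 0.088, 0, 0, 2, 0, 0, 0, 0.088, 0, 0, 0, 0, 0, 0, 0.088]'
python3 go.py .428 -.0435 .035
python3 - <<'E'
from h import *
o=r.observe();p,d=r.grab_frame('wrist')
W=cloud('wrist',d,(o['orientation'],o['position']))
m=(W[...,2]>.06)&(W[...,2]<.08)&(abs(W[...,0]-.428)<.06)&(abs(W[...,1]+.0435)<.06)&(d>0)
Q=W[m];print(len(Q),(Q.min(0)+Q.max(0))/2,Q.max(0),np.ptp(Q,axis=0))
e=Q[:,:2]-[.428,-.0435];R=np.hypot(*e.T);a=np.degrees(np.arctan2(e[:,1],e[:,0]))%360
for k in range(0,360,20):
    s=(a>=k)&(a<k+20);print(k,R[s].max().round(4) if s.any() else 0,end=' | ')
E
```

```text
time_s: 10.7
position: [0.4239, -0.0438, 0.1551]
orientation: [[-0.438, 0.899, -0.007], [0.899, 0.438, 0.002], [0.005, -0.006, -1.0]]
force: [0.2, 0.9, 0.2]
grip_width: 0.0876
grasp_force: 0.0
t 10.7 pos [ 0.4239 -0.0438  0.1551] tool delta [-0.0021  0.0045  0.1201] yaw y 25.974687001415575 q [ 35.6  13.1 -40.6 119.8  10.8  51.1  14.8]
6735 [ 0.4251 -0.0456  0.0701] [ 0.4637 -0.0102  0.0741] [0.0772 0.0708 0.008 ]
0 0.0354 | 20 0.0344 | 40 0.0342 | 60 0.0336 | 80 0.0333 | 100 0.0333 | 120 0.0397 | 140 0.0434 | 160 0.0433 | 180 0.0358 | 200 0.0365 | 220 0.0369 | 240 0.0373 | 260 0.0375 | 280 0.0376 | 300 0.0372 | 320 0.0368 | 340 0.0365 |
```

```bash
python3 -m jog '[0, 0, 4, 0, 0, 0, 0.088, 0, 0, 0, 0, 0, 0, 0.088, 0, 0, 0, 0, 0, 0, 0.088]'
python3 go.py .428 -.0447 .035
```

```text
time_s: 11.05
position: [0.4267, -0.0436, 0.1193]
orientation: [[-0.438, 0.899, -0.001], [0.899, 0.438, 0.001], [0.001, -0.001, -1.0]]
force: [0.5, 0.1, -0.6]
grip_width: 0.0882
grasp_force: 0.0
t 11.05 pos [ 0.4267 -0.0436  0.1193] tool delta [-0.0017  0.0007  0.0843] yaw y 25.993987398821655 q [ 33.6  16.5 -39.4 121.9  14.5  46.2  11.2]
```

```bash
python3 -m jog '[-0.17, 0.05, 1.5, 0, 0, 0, 0.088, 0, 0, 2.5, 0, 0, 0, 0.088, 0, 0, 2.5, 0, 0, 0, 0.088, 0, 0, 1.5, 0, 0, 0, 0.088, 0, 0, 0.4, 0, 0, 0, 0.088, 0, 0, 0, 0, 0, 0, 0.088, 0, 0, 0, 0, 0, 0, 0.05, 0, 0, 0, 0, 0, 0, 0.05, 0, 0, 0, 0, 0, 0, 0.05, 0, 0, 0, 0, 0, 0, 0.05, 0, 0, 0, 0, 0, 0, 0.05, 0, 0, 0, 0, 0, 0, 0.05]' 25
python3 go.py .428 -.0447 .035
```

```text
time_s: 12.25
position: [0.4287, -0.0454, 0.0354]
orientation: [[-0.438, 0.899, 0.001], [0.899, 0.438, -0.001], [-0.001, 0.001, -1.0]]
force: [-1.7, -1.1, 7.0]
grip_width: 0.0675
grasp_force: 25.0
t 12.25 pos [ 0.4287 -0.0454  0.0354] tool delta [ 0.0009 -0.0004  0.0004] yaw y 25.948610034202588 q [ 27.8  25.  -33.9 125.8  24.1  35.4   2.4]
```

```bash
python3 -m jog '[0, 0, -0.5, 0, 0, 0, 0.05, 0, 0, -1.5, 0, 0, 0, 0.05, 0, 0, -2, 0, 0, 0, 0.05, 0, 0, -2, 0, 0, 0, 0.05, 0, 0, -2, 0, 0, 0, 0.05, 0, 0, -1, 0, 0, 0, 0.05, 0, 0, -1, 0, 0, 0, 0.05, 0, 0, 0, 0, 0, 0, 0.05, 0, 0, 0, 0, 0, 0, 0.05]'
python3 go.py .636 .021 .0515
```

```text
time_s: 13.15
position: [0.4278, -0.0453, 0.1343]
orientation: [[-0.438, 0.899, -0.0], [0.899, 0.438, -0.0], [0.0, -0.0, -1.0]]
force: [-0.2, -0.1, -0.6]
grip_width: 0.0675
grasp_force: 25.0
t 13.15 pos [ 0.4278 -0.0453  0.1343] tool delta [-0.0315  0.2163  0.0827] yaw y 25.950063480837894 q [ 34.9  15.3 -40.4 120.9  13.3  48.1  12.6]
```

```bash
python3 -m jog '[-0.2, 1.23, 0, 0, 0, 0, 0.05, -0.4, 2.7, 0, 0, 0, 0, 0.05, -0.5, 3.5, 0, 0, 0, 0, 0.05, -0.5, 3.5, 0, 0, 0, 0, 0.05, -0.5, 3.5, 0, 0, 0, 0, 0.05, -0.5, 3.5, 0, 0, 0, 0, 0.05, -0.35, 2.5, 0, 0, 0, 0, 0.05, -0.2, 1.2, 0, 0, 0, 0, 0.05, 0, 0, 1, 0, 0, 5, 0.05, 0, 0, 2, 0, 0, 5, 0.05, 0, 0, 1.5, 0, 0, 5, 0.05, 0, 0, 0.5, 0, 0, 0, 0.05]'
python3 -m jog '[0, 0, 0, 0, 0, 0, 0.05, 0, 0, 0, 0, 0, 0, 0.05, 0, 0, 0, 0, 0, 0, 0.05]'
python3 go.py .636 .021 .0515
```

```text
time_s: 14.35
position: [0.6355, 0.0217, 0.0816]
orientation: [[-0.189, 0.982, -0.004], [0.982, 0.189, -0.0], [0.0, -0.004, -1.0]]
force: [-0.3, -0.9, -1.2]
grip_width: 0.0681
grasp_force: 25.0
time_s: 14.65
position: [0.637, 0.0214, 0.0853]
orientation: [[-0.191, 0.982, 0.001], [0.982, 0.191, 0.0], [-0.0, 0.001, -1.0]]
force: [0.8, 1.2, -1.5]
grip_width: 0.0678
grasp_force: 25.0
t 14.65 pos [0.637  0.0214 0.0853] tool delta [-0.0002 -0.0011  0.0338] yaw y 11.027807873252637 q [ 15.   36.3 -30.8  95.6  22.   54.2 -12.9]
```

```bash
python3 -m jog '[0, -0.1, 1, 0, 0, 0, 0.05, 0, 0, 1.2, 0, 0, 0, 0.05, 0, 0, 0.6, 0, 0, 0, 0.05, 0, 0, 0.3, 0, 0, 0, 0.05, 0, 0, 0.1, 0, 0, 0, 0.05, 0, 0, 0.1, 0, 0, 0, 0.05, 0, 0, 0.1, 0, 0, 0, 0.05, 0, 0, 0, 0, 0, 0, 0.05]'
python3 go.py .636 .021 .0515
```

```text
time_s: 15.45
position: [0.6355, 0.0211, 0.0516]
orientation: [[-0.19, 0.982, 0.001], [0.982, 0.19, -0.0], [-0.0, 0.001, -1.0]]
force: [-2.6, -0.1, 4.2]
grip_width: 0.0678
grasp_force: 25.0
t 15.45 pos [0.6355 0.0211 0.0516] tool delta [-0.0002  0.0004  0.0001] yaw y 10.961507178326512 q [ 14.3  38.4 -29.8  97.   23.5  50.9 -14.2]
```

Contact (upward force 4 N). Release and go up; next the salt pot.

Converted, -0.04 m is -4, -0.03 m is -3.

```bash
python3 -m jog '[0, 0, 0, 0, 0, 0, 0.088, 0, 0, 0, 0, 0, 0, 0.088, 0, 0, 0, 0, 0, 0, 0.088, 0, 0, 0, 0, 0, 0, 0.088, 0, 0, 0, 0, 0, 0, 0.088, 0, 0, -2, 0, 0, 0, 0.088, 0, 0, -4, 0, 0, 0, 0.088, 0, 0, -4, 0, 0, 0, 0.088, 0, 0, -4, 0, 0, 0, 0.088, 0, 0, -3, 0, 0, 0, 0.088, 0, 0, 0, 0, 0, 0, 0.088, 0, 0, 0, 0, 0, 0, 0.088]'
python3 go.py .4238 .1396 .22
python3 - <<'E'
from h import *
o=r.observe();p,d=r.grab_frame('wrist')
W=cloud('wrist',d,(o['orientation'],o['position']))
m=(W[...,2]>.078)&(W[...,2]<.095)&(abs(W[...,0]-.636)<.06)&(abs(W[...,1]-.021)<.05)&(d>0)
Q=W[m];print(len(Q),(Q.min(0)+Q.max(0))/2,Q.max(0),Q.mean(0),np.ptp(Q,axis=0))
E
```

```text
time_s: 16.65
position: [0.6355, 0.0209, 0.221]
orientation: [[-0.19, 0.982, 0.001], [0.982, 0.19, -0.0], [-0.001, 0.001, -1.0]]
force: [-0.0, -0.5, -0.4]
grip_width: 0.0876
grasp_force: 0.0
t 16.65 pos [0.6355 0.0209 0.221 ] tool delta [ 0.1567 -0.1853  0.0007] yaw y 10.954473487056822 q [ 17.1  28.5 -33.8  88.3  16.7  68.2  -8.8]
4868 [0.6339 0.0207 0.0865] [0.6702 0.0561 0.0898] [0.633  0.0232 0.0868] [0.0726 0.0708 0.0067]
```

Converted, -0.031 m is -3.1, 0.03 m is 3.

```bash
python3 -m jog '[1.27, -1.43, 0, 0, 0, 0, 0.088, 2.6, -3.1, 0, 0, 0, 0, 0.088, 2.6, -3.1, 0, 0, 0, 0, 0.088, 2.6, -3.1, 0, 0, 0, 0, 0.088, 2.6, -3.1, 0, 0, 0, 0, 0.088, 2.6, -3.1, 0, 0, 0, 0, 0.088, 1.4, -1.6, 0, 0, 0, 0, 0.088, 0, 0, 2, 0, 0, 0, 0.088, 0, 0, 3, 0, 0, 0, 0.088, 0, 0, 2, 0, 0, 0, 0.088, 0, 0, 0, 0, 0, 0, 0.088, 0, 0, 0, 0, 0, 0, 0.088]'
python3 go.py .4238 .1396 .006
python3 - <<'E'
from h import *
o=r.observe();p,d=r.grab_frame('wrist')
W=cloud('wrist',d,(o['orientation'],o['position']))
m=(W[...,2]>.033)&(W[...,2]<.06)&(abs(W[...,0]-.424)<.05)&(abs(W[...,1]-.14)<.05)&(d>0)
Q=W[m];print(len(Q),(Q.min(0)+Q.max(0))/2,Q.max(0),Q.mean(0),np.ptp(Q,axis=0))
E
```

```text
time_s: 17.9
position: [0.4236, 0.1396, 0.1503]
orientation: [[-0.19, 0.982, -0.002], [0.982, 0.19, 0.0], [0.001, -0.002, -1.0]]
force: [-0.3, 0.4, 1.1]
grip_width: 0.0877
grasp_force: 0.0
t 17.9 pos [0.4236 0.1396 0.1503] tool delta [-0.0001  0.0005  0.1443] yaw y 10.963329480325745 q [ 10.8  15.5 -40.6 117.9  12.9  51.  -26. ]
3521 [0.4232 0.1379 0.0437] [0.4518 0.1666 0.0519] [0.423  0.1388 0.0413] [0.0572 0.0573 0.0165]
```

```bash
python3 -m jog '[-0.1, 0, 2, 0, 0, 0, 0.088, 0, 0, 3.5, 0, 0, 0, 0.088, 0, 0, 3.5, 0, 0, 0, 0.088, 0, 0, 3, 0, 0, 0, 0.088, 0, 0, 1.5, 0, 0, 0, 0.088, 0, 0, 0.8, 0, 0, 0, 0.088, 0, 0, 0, 0, 0, 0, 0.088, 0, 0, 0, 0, 0, 0, 0.04, 0, 0, 0, 0, 0, 0, 0.04, 0, 0, 0, 0, 0, 0, 0.04, 0, 0, 0, 0, 0, 0, 0.04, 0, 0, 0, 0, 0, 0, 0.04]' 25
python3 -m jog '[0, 0, 0, 0, 0, 0, 0.04, 0, 0, 0, 0, 0, 0, 0.04]'
python3 go.py .654 -.072 .15
```

```text
time_s: 19.15
position: [0.4242, 0.1386, 0.0081]
orientation: [[-0.19, 0.982, 0.001], [0.982, 0.19, -0.0], [-0.0, 0.001, -1.0]]
force: [0.7, -0.9, 4.7]
grip_width: 0.0563
grasp_force: 25.0
time_s: 19.35
position: [0.4242, 0.1386, 0.0081]
orientation: [[-0.19, 0.982, 0.001], [0.982, 0.19, -0.0], [-0.0, 0.001, -1.0]]
force: [-0.3, -1.1, 5.8]
grip_width: 0.0568
grasp_force: 25.0
t 19.35 pos [0.4242 0.1386 0.0081] tool delta [-0.2505  0.1857 -0.1417] yaw y 10.951353186215446 q [  1.7  29.1 -31.8 124.6  27.9  33.2 -39.8]
```

Converted, -0.04 m is -4, -0.03 m is -3.

```bash
python3 -m jog '[0, 0, -1, 0, 0, 0, 0.04, 0, 0, -3, 0, 0, 0, 0.04, 0, 0, -4, 0, 0, 0, 0.04, 0, 0, -4, 0, 0, 0, 0.04, 0, 0, -3, 0, 0, 0, 0.04, 0, 0, 0, 0, 0, 0, 0.04]'
python3 -m jog '[-1.25, 0.93, 0, 0, 0, 0, 0.04, -2.5, 1.86, 0, 0, 0, 0, 0.04, -3, 2.22, 0, 0, 0, 0, 0.04, -3, 2.22, 0, 0, 0, 0, 0.04, -3, 2.22, 0, 0, 0, 0, 0.04, -3, 2.22, 0, 0, 0, 0, 0.04, -3, 2.22, 0, 0, 0, 0, 0.04, -3, 2.22, 0, 0, 0, 0, 0.04, -2, 1.48, 0, 0, 0, 0, 0.04, -1.3, 0.97, 0, 0, 0, 0, 0.04, 0, 0, 0, 0, 0, 0, 0.04, 0, 0, 0, 0, 0, 0, 0.04]'
python3 go.py .654 -.072 .024
```

```text
time_s: 19.95
position: [0.4257, 0.1397, 0.1617]
orientation: [[-0.19, 0.982, 0.007], [0.982, 0.19, 0.001], [-0.0, 0.007, -1.0]]
force: [-0.0, -0.0, -1.6]
grip_width: 0.0563
grasp_force: 25.0
time_s: 21.15
position: [0.6526, -0.0721, 0.1555]
orientation: [[-0.19, 0.982, -0.003], [0.982, 0.19, 0.001], [0.001, -0.003, -1.0]]
force: [0.3, 1.8, -0.6]
grip_width: 0.0564
grasp_force: 25.0
t 21.15 pos [ 0.6526 -0.0721  0.1555] tool delta [-0.0003  0.0018  0.1315] yaw y 10.95383857178575 q [ 23.8  33.9 -32.4  89.   19.6  63.   -2.3]
```

```bash
python3 -m jog '[0, 0.1, 1.5, 0, 0, 0, 0.04, 0, 0, 3, 0, 0, 0, 0.04, 0, 0, 3, 0, 0, 0, 0.04, 0, 0, 2.5, 0, 0, 0, 0.04, 0, 0, 1.5, 0, 0, 0, 0.04, 0, 0, 0.8, 0, 0, 0, 0.04, 0, 0, 0.4, 0, 0, 0, 0.04, 0, 0, 0.2, 0, 0, 0, 0.04, 0, 0, 0, 0, 0, 0, 0.04, 0, 0, 0, 0, 0, 0, 0.04]'
python3 go.py .654 -.072 .024
```

```text
time_s: 22.15
position: [0.6552, -0.0718, 0.0296]
orientation: [[-0.19, 0.982, 0.001], [0.982, 0.19, -0.0], [-0.0, 0.001, -1.0]]
force: [-0.4, -0.2, -1.7]
grip_width: 0.0562
grasp_force: 25.0
t 22.15 pos [ 0.6552 -0.0718  0.0296] tool delta [ 0.0001 -0.0013  0.0056] yaw y 10.95686169658516 q [ 21.5  41.8 -29.1  94.1  24.8  50.6  -6.4]
```

Converted, 0.003 m is 0.3, 0.002 m is 0.2.

```bash
python3 -m jog '[0, -0.1, 0.3, 0, 0, 0, 0.04, 0, 0, 0.2, 0, 0, 0, 0.04, 0, 0, 0.1, 0, 0, 0, 0.04, 0, 0, 0, 0, 0, 0, 0.04]'
python3 go.py .654 -.072 .024
```

```text
time_s: 22.55
position: [0.6538, -0.0722, 0.0241]
orientation: [[-0.19, 0.982, 0.0], [0.982, 0.19, -0.001], [-0.001, 0.0, -1.0]]
force: [-4.9, -0.4, 11.3]
grip_width: 0.0562
grasp_force: 25.0
t 22.55 pos [ 0.6538 -0.0722  0.0241] tool delta [0.0002 0.0002 0.0001] yaw y 10.946313518396755 q [ 21.4  42.1 -28.9  94.4  25.1  50.   -6.6]
```

Converted, -0.05 m is -5, -0.04 m is -4.

```bash
python3 -m jog '[0, 0, 0, 0, 0, 0, 0.088, 0, 0, 0, 0, 0, 0, 0.088, 0, 0, 0, 0, 0, 0, 0.088, 0, 0, 0, 0, 0, 0, 0.088, 0, 0, 0, 0, 0, 0, 0.088, 0, 0, -2, 0, 0, 0, 0.088, 0, 0, -4, 0, 0, 0, 0.088, 0, 0, -5, 0, 0, 0, 0.088, 0, 0, -5, 0, 0, 0, 0.088, 0, 0, -5, 0, 0, 0, 0.088, 0, 0, -3, 0, 0, 0, 0.088, 0, 0, 0, 0, 0, 0, 0.088]'
python3 go.py .4386 .2875 .26
python3 - <<'E'
from h import *
o=r.observe();p,d=r.grab_frame('wrist')
W=cloud('wrist',d,(o['orientation'],o['position']))
m=(W[...,2]>.048)&(W[...,2]<.075)&(abs(W[...,0]-.654)<.05)&(abs(W[...,1]+.072)<.045)&(d>0)
Q=W[m];print(len(Q),(Q.min(0)+Q.max(0))/2,Q.max(0),Q.mean(0),np.ptp(Q,axis=0))
E
```

```text
time_s: 23.75
position: [0.6559, -0.0715, 0.2683]
orientation: [[-0.19, 0.982, 0.009], [0.982, 0.19, -0.001], [-0.002, 0.008, -1.0]]
force: [-0.3, 0.0, -0.5]
grip_width: 0.088
grasp_force: 0.0
t 23.75 pos [ 0.6559 -0.0715  0.2683] tool delta [ 0.3938 -0.1452  0.0062] yaw y 10.957134959363504 q [ 24.5  28.8 -34.1  81.4  16.4  74.3   0.3]
1961 [ 0.6531 -0.073   0.0595] [ 0.6817 -0.0444  0.0679] [ 0.6529 -0.0721  0.0573] [0.0572 0.0571 0.0167]
```

Converted, 0.04 m is 4, 0.036 m is 3.6.

```bash
python3 -m jog '[1.8, -0.67, 0, 0, 0, 0, 0.088, 4, -1.47, 0, 0, 0, 0, 0.088, 4, -1.47, 0, 0, 0, 0, 0.088, 4, -1.47, 0, 0, 0, 0, 0.088, 4, -1.47, 0, 0, 0, 0, 0.088, 4, -1.47, 0, 0, 0, 0, 0.088, 4, -1.47, 0, 0, 0, 0, 0.088, 4, -1.47, 0, 0, 0, 0, 0.088, 4, -1.47, 0, 0, 0, 0, 0.088, 3.6, -1.34, 0, 0, 0, 0, 0.088, 2, -0.74, 0, 0, 0, 0, 0.088, 0, 0, 0, 0, 0, 0, 0.088]'
python3 -m jog '[0, 0, 0, 0, 0, 0, 0.088, 0, 0, 0, 0, 0, 0, 0.088, 0, 0, 0, 0, 0, 0, 0.088]'
python3 go.py .4386 .2875 .119
python3 - <<'E'
from h import *
o=r.observe();p,d=r.grab_frame('wrist');cv2.imwrite('pics/w1.png',p)
W=cloud('wrist',d,(o['orientation'],o['position']))
for lo,hi in [(.13,.165),(.165,.18)]:
    m=(W[...,2]>lo)&(W[...,2]<hi)&(abs(W[...,0]-.4386)<.05)&(abs(W[...,1]-.2875)<.05)&(d>0)
    Q=W[m];print(len(Q),(Q.min(0)+Q.max(0))/2,Q.max(0),Q.mean(0),np.ptp(Q,axis=0))
E
```

```text
time_s: 25.0
position: [0.4334, 0.2898, 0.2614]
orientation: [[-0.196, 0.981, -0.002], [0.981, 0.196, 0.0], [0.001, -0.002, -1.0]]
force: [0.2, -0.9, 0.3]
grip_width: 0.0879
grasp_force: 0.0
time_s: 25.3
position: [0.4371, 0.2858, 0.2621]
orientation: [[-0.188, 0.982, -0.001], [0.982, 0.188, -0.001], [-0.001, -0.001, -1.0]]
force: [-0.3, 0.3, -0.5]
grip_width: 0.0881
grasp_force: 0.0
t 25.3 pos [0.4371 0.2858 0.2621] tool delta [0.0015 0.0019 0.1431] yaw y 10.822022995417795 q [ -2.1  16.9 -44.6 100.3  12.7  68.  -39.5]
2325 [0.4372 0.2875 0.1491] [0.4619 0.312  0.1649] [0.4365 0.2911 0.1526] [0.0493 0.0491 0.0316]
173 [0.4368 0.2873 0.1686] [0.4425 0.293  0.1719] [0.4367 0.2877 0.1693] [0.0116 0.0113 0.0066]
```

View pics/w1.png

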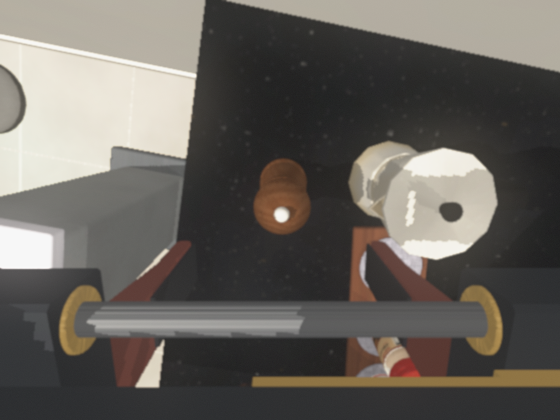

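Wrist view: mill nut at (281,214), with about 17 mm between the far finger and the coffee pot (pot body near (430,200)). Descending.

Converted, 0.035 m is 3.5, 0.03 m is 3.

```bash
python3 -m jog '[0.15, 0.1, 1.5, 0, 0, 0, 0.088, 0, 0, 3, 0, 0, 0, 0.088, 0, 0, 3.5, 0, 0, 0, 0.088, 0, 0, 3, 0, 0, 0, 0.088, 0, 0, 2, 0, 0, 0, 0.088, 0, 0, 1.1, 0, 0, 0, 0.088, 0, 0, 0, 0, 0, 0, 0.088, 0, 0, 0, 0, 0, 0, 0.088]' 25
python3 -m jog '[0, 0, 0, 0, 0, 0, 0.035, 0, 0, 0, 0, 0, 0, 0.035, 0, 0, 0, 0, 0, 0, 0.035, 0, 0, 0, 0, 0, 0, 0.035, 0, 0, 0, 0, 0, 0, 0.035, 0, 0, 0, 0, 0, 0, 0.035, 0, 0, 0, 0, 0, 0, 0.035, 0, 0, 0, 0, 0, 0, 0.035]'
python3 go.py .5996 .2076 .2
```

```text
time_s: 26.15
position: [0.4373, 0.2892, 0.122]
orientation: [[-0.19, 0.982, 0.0], [0.982, 0.19, 0.0], [0.0, 0.0, -1.0]]
force: [-0.1, 0.6, -0.0]
grip_width: 0.0876
grasp_force: 0.0
time_s: 26.95
position: [0.4372, 0.289, 0.1218]
orientation: [[-0.19, 0.982, 0.0], [0.982, 0.19, 0.0], [0.0, 0.0, -1.0]]
force: [1.1, -0.5, 1.7]
grip_width: 0.0471
grasp_force: 25.0
t 26.95 pos [0.4372 0.289  0.1218] tool delta [-0.1108  0.144  -0.0782] yaw y 10.95638068931194 q [ -6.8  25.9 -40.9 109.6  21.3  52.1 -47.2]
```

Converted, -0.025 m is -2.5, -0.02 m is -2.

```bash
python3 -m jog '[0, 0, -1, 0, 0, 0, 0.035, 0, 0, -2, 0, 0, 0, 0.035, 0, 0, -2, 0, 0, 0, 0.035, 0, 0, -1, 0, 0, 0, 0.035, -1, 0, 0, 0, 0, 0, 0.035, -2, 0, 0, 0, 0, 0, 0.035, -2.5, 0, 0, 0, 0, 0, 0.035, -2.5, 0, 0, 0, 0, 0, 0.035, -2, 0, 0, 0, 0, 0, 0.035, -1, 0, 0, 0, 0, 0, 0.035, 0, 0, 0, 0, 0, 0, 0.035, 0, 0, 0, 0, 0, 0, 0.035]'
python3 go.py .5998 .209 .1378
```

```text
time_s: 28.15
position: [0.4576, 0.1814, 0.1814]
orientation: [[-0.19, 0.982, -0.0], [0.982, 0.19, 0.0], [0.0, -0.0, -1.0]]
force: [0.4, 0.5, -0.8]
grip_width: 0.0476
grasp_force: 25.0
t 28.15 pos [0.4576 0.1814 0.1814] tool delta [0.     0.1448 0.0436] yaw y 10.965509233412195 q [  8.   18.2 -42.4 110.2  14.5  57.  -30. ]
```

Converted, 0.025 m is 2.5, 0.022 m is 2.2.

```bash
python3 -m jog '[0, 0.8, 0, 0, 0, 0, 0.035, 0, 1.6, 0, 0, 0, 0, 0.035, 0, 2.2, 0, 0, 0, 0, 0.035, 0, 2.5, 0, 0, 0, 0, 0.035, 0, 2.5, 0, 0, 0, 0, 0.035, 0, 2.2, 0, 0, 0, 0, 0.035, 0, 1.6, 0, 0, 0, 0, 0.035, 0, 0.8, 0, 0, 0, 0, 0.035, 0, 0.2, 0, 0, 0, 0, 0.035, 0, 0, 0, 0, 0, 0, 0.035, 0, 0, 0, 0, 0, 0, 0.035, 0, 0, 0, 0, 0, 0, 0.035]'
python3 go.py .5998 .209 .1378
python3 - <<'E'
from h import *
p,d=r.grab_frame('side');cv2.imwrite('pics/s1.png',p)
E
```

```text
time_s: 29.35
position: [0.5988, 0.2083, 0.1819]
orientation: [[-0.19, 0.982, 0.0], [0.982, 0.19, -0.0], [-0.0, 0.0, -1.0]]
force: [0.3, 0.2, -0.7]
grip_width: 0.0472
grasp_force: 25.0
t 29.35 pos [0.5988 0.2083 0.1819] tool delta [0.0005 0.0011 0.0441] yaw y 10.98137460481595 q [  2.4  31.4 -37.9  90.9  20.7  64.9 -29.3]
```

View pics/s1.png

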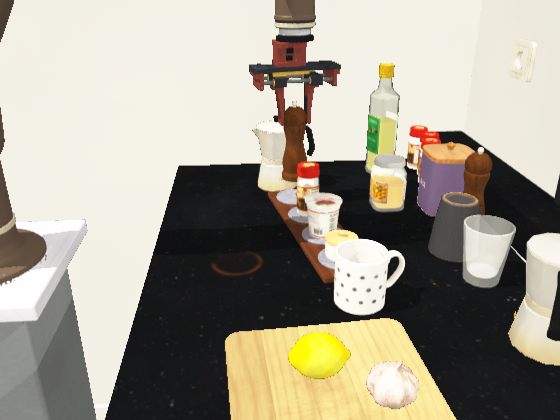

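The mill hangs upright (at (294,145)) above coaster 4; the other three stand on their coasters in a row. Lower it.

Units first: shifts go in cm. So 0.015 m is 1.5, 0.01 m is 1.

```bash
python3 -m jog '[0.05, 0.1, 1, 0, 0, 0, 0.035, 0, 0, 1.5, 0, 0, 0, 0.035, 0, 0, 1, 0, 0, 0, 0.035, 0, 0, 0.5, 0, 0, 0, 0.035, 0, 0, 0.2, 0, 0, 0, 0.035, 0, 0, 0.1, 0, 0, 0, 0.035, 0, 0, 0.1, 0, 0, 0, 0.035, 0, 0, 0, 0, 0, 0, 0.035, 0, 0, 0, 0, 0, 0, 0.035]'
python3 go.py .5998 .209 .1378
```

```text
time_s: 30.3
position: [0.6004, 0.209, 0.138]
orientation: [[-0.19, 0.982, 0.001], [0.982, 0.19, 0.0], [0.0, 0.001, -1.0]]
force: [-1.0, -0.2, -0.7]
grip_width: 0.0478
grasp_force: 25.0
t 30.3 pos [0.6004 0.209  0.138 ] tool delta [ 0.0001 -0.0006  0.0002] yaw y 10.961382976819495 q [  1.7  34.  -36.8  93.2  22.7  60.4 -30.8]
```

```bash
python3 -m jog '[0, 0, 0.05, 0, 0, 0, 0.035, 0, 0, 0.05, 0, 0, 0, 0.035, 0, 0, 0, 0, 0, 0, 0.035]'
python3 -m jog '[0, 0, 0, 0, 0, 0, 0.055, 0, 0, 0, 0, 0, 0, 0.055, 0, 0, 0, 0, 0, 0, 0.088, 0, 0, 0, 0, 0, 0, 0.088, 0, 0, 0, 0, 0, 0, 0.088, 0, 0, 0, 0, 0, 0, 0.088, 0, 0, -1, 0, 0, 0, 0.088, 0, 0, -2, 0, 0, 0, 0.088, 0, 0, -4, 0, 0, 0, 0.088, 0, 0, -4, 0, 0, 0, 0.088, 0, 0, -4, 0, 0, 0, 0.088, 0, 0, 0, 0, 0, 0, 0.088]'
python3 -m jog '[0, -2, 0, 0, 0, 0, 0.088, 0, -4, 0, 0, 0, 0, 0.088, 0, -4, 0, 0, 0, 0, 0.088, 0, -4, 0, 0, 0, 0, 0.088, 0, -2, 0, 0, 0, 0, 0.088, 0, 0, 0, 0, 0, 0, 0.088, 0, 0, 0, 0, 0, 0, 0.088, 0, 0, 0, 0, 0, 0, 0.088]'
python3 - <<'E'
from h import *
o=r.observe();pw,d=r.grab_frame('wrist');p,dt=r.grab_frame('top');s,_=r.grab_frame('side')
cv2.imwrite('pics/fin.png',np.hstack([cv2.resize(p,(400,300)),cv2.resize(s,(400,300))]))
for n,W in [('wrist',cloud('wrist',d,(o['orientation'],o['position']))),('top',cloud('top',dt))]:
  for k,x,y,lo,hi in [('salt',.654,-.072,.048,.075),('yog',.636,.021,.078,.095),('jar',.618,.1144,.108,.13),('mill head',.5996,.2076,.145,.18),('nut',.5996,.2076,.181,.2)]:
    Q=W[(W[...,2]>lo)&(W[...,2]<hi)&(np.hypot(W[...,0]-x,W[...,1]-y)<.047)]
    if len(Q)>5:print(n,k,(Q.min(0)+Q.max(0))[:2]/2-[x,y],Q.max(0)[2],np.ptp(Q,axis=0)[:2])
E
```

```text
time_s: 30.6
position: [0.6006, 0.2091, 0.1378]
orientation: [[-0.19, 0.982, 0.001], [0.982, 0.19, 0.0], [-0.0, 0.001, -1.0]]
force: [-1.6, -0.2, 6.0]
grip_width: 0.0472
grasp_force: 25.0
time_s: 31.8
position: [0.6021, 0.2108, 0.2937]
orientation: [[-0.19, 0.982, 0.009], [0.982, 0.19, 0.004], [0.002, 0.01, -1.0]]
force: [0.6, 0.9, -0.1]
grip_width: 0.0877
grasp_force: 0.0
time_s: 32.6
position: [0.4442, 0.1786, 0.2867]
orientation: [[-0.19, 0.982, 0.0], [0.982, 0.19, 0.001], [0.0, 0.0, -1.0]]
force: [-0.0, -0.5, -0.4]
grip_width: 0.0881
grasp_force: 0.0
wrist salt [-0.0041  0.0208] 0.057428523252323754 [0.0425 0.015 ]
wrist yog [-0.0105 -0.0148] 0.08856538527428637 [0.0523 0.0405]
wrist jar [0.0008 0.0089] 0.12492757013239256 [0.0411 0.0279]
wrist mill head [-0.0019 -0.0002] 0.17996459278440852 [0.0455 0.0494]
wrist nut [-0.0006 -0.0008] 0.1872615545232371 [0.0117 0.0121]
top salt [-0.0001  0.0011] 0.06831392271651682 [0.0578 0.0545]
top yog [-0.0018  0.0016] 0.09436337894076852 [0.0712 0.0686]
top jar [-0.0011  0.0016] 0.12760836208749882 [0.043  0.0422]
top mill head [0.0004 0.0008] 0.17999077459169288 [0.0475 0.049 ]
top nut [ 0.0011 -0.0001] 0.1884788002205029 [0.011  0.0108]
```

View pics/fin.png

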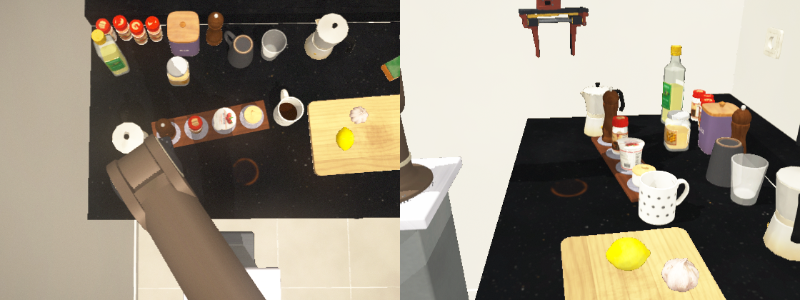

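All four stand upright on their coasters in order, within about 2 mm of centre by the top view (left panel, around (165,130) to (255,115)). The coffee pot and mug have not moved.

```bash
python3 -c "
from plant import r
print(r.finish_job())"
```

```text
the job is handed in; nothing more can be done
None
```

I handed the job in at about 33 s: the salt pot, yoghurt pot, spice jar and pepper mill stand on coasters 1 to 4, each upright, released and within about 2 mm of its coaster's centre by the final top view, with the coffee pot and mug untouched; no verdict was printed.

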